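Fit the microtube block into the thermal shaker and lock it

ROBOT

A 7-joint arm with a two-finger parallel gripper is mounted at the origin on a cart in front of the work surface, level with it; the furniture and walls round the work are solid. World frame = base frame: x ahead of the robot, y to its left, z up, the work surface at z = 0. Lengths are in m, angles in rad, forces in N, time in s.
With the tool pointing down it reaches from about 0.425 to 1.025 m from the base axis. Payload 9.4 kg.
Tool frame: the origin (TCP) lies at the very end of the fingers, on their centre line; the grasp point (between the pads) lies robot.pinch_z behind it (robot.pinch_z is the distance from the TCP to the grasp point, in m); z points along the fingers, y is the line along which they close (so a half turn about z gives the same grasp; the last joint's range is limited). The gripper opens to 93 mm and grips with 3 to 60 N. Pads are 15 mm wide; open, the fingers measure 128 mm over their backs; the gripper's body (75 mm by 188 mm) begins 65 mm behind the grasp point.
Start: joints at [-1.386, 0.599, -0.003, 1.599, 0.002, 0.943, -0.08], TCP at [0.188, 0.7, 0.219] pointing down, gripper open.
Joint ranges: [-2.57, 2.57], [-0.35, 1.97], [-1.29, 1.29], [0.11, 2.56], [-1.05, 4.19], [0.11, 1.86], [-2.63, 2.63]. Speed limits (rad/s): [2.22, 2.22, 3.01, 3.01, 3.14, 3.14, 3.14].

INTERFACE

Orientations are given as a unit quaternion [x, y, z, w].
In Python, from plant import robot, vision, ticket, regions_of, spot_point gives the robot as it stands.
- The arm moves only by the shell command python3 -m jog 'ROWS' [FORCE]. ROWS is JSON, a list that holds one entry, the list of rows, each a list of 7 numbers: the shift along the tool's x, y, z in mm, then the turn, a rotation vector about the tool's x, y, z in degrees, then the opening, from 0 (shut) to 1 (fully open). In form: [[[dx, dy, dz, ax, ay, az, hand], ...]]. A call has 1 to 5 rows; each row is the pose to reach, as a shift and turn from the pose commanded when the call began, along the tool's axes at that moment; what a row does not reach only later rows make up. A row lasts 1/12 s, in which the tool goes at most 41.7 mm and 7.16 degrees, less where a joint would pass 70% of its speed; a pose out of reach is approached as far as the arm can. A call with a gripper value outside its range is refused whole. The fingers move at their own pace and stop on an object; FORCE is the grip in N (left out, the last holds). Time passes only in rows, so rows that repeat a pose let the fingers close. It gives the time, the measured TCP pose, the force, the opening and the grip force at its end, in the units of the state.
- robot.get_obs(): the state, without advancing time (a new reading comes with each control period).
- vision.snapshot(name): name is "scene" or "top" or "wrist"; returns a dict with "img" (400x640x3 uint8, blue, green, red), "range_z" (400x640 float32, m along the optical axis (not along the pixel's ray), 0 where there is no reading), "vfov" (degrees; the focal length in pixels is half the picture's height over the tangent of half this angle, whatever the lens; pixels are square), "cx", "cy" (the principal point, pixels), "R" (3x3) and "t" (3): a world point X has camera coordinates R X + t; the wrist camera has in their place "hand_eye" (4x4, takes a point from camera to tool coordinates, whose origin is the TCP and whose axes are the flange's). Camera axes: x right, y down, z forward; pixel columns grow to the right and rows downward; lengths in m; the calibration is good to about 2 mm. The wrist camera is an equidistant fisheye: a pixel r from the principal point sees the ray r / f radians off the axis. A picture is of the moment at which its call begins: read the wrist's pose just before it.
- ticket.finish_job(): hands the job in; it is judged then, once.
Trained networks look in the newest picture that a camera, given by its name, has taken for a name from the list of things; names that differ only in an ending like _2 or _b are one class to them, and where a whole thing is asked for, a point or a joint stands for the part that bears it (a point fixed in the world has none). Each returns a list of dicts, best first, with "p" (0 to 1); they miss things now and then, are a little off and sometimes report something else, mostly with a low value. They report only what shows in the picture. A call takes as long as a camera call. They do not tell look-alikes from the thing itself.
- regions_of(camera, target): "mask" (400x640 bool, what is visible of it) and "rect" ([left, top, right, bottom] in pixels, round what is visible of it).
- spot_point(camera, target): "location" ([row, column] in pixels: a listed point, or the origin of a listed thing).
The state is a dict: "clock": time; "joints": joint angles; "qd": joint speeds; "joint_torque": joint torques, N m; "eef_pos": TCP position; "tcp_rot": TCP orientation; "contact_force": force on the tool from outside, world axes, zero at the start; "moment": the same for the moment, N m; "gripper_width": finger opening in m; "grasp_force": force on a finger pad.
Only numpy, scipy, OpenCV 4.12 (cv2) and the standard library are available. Lean on these libraries where they do the work, as an engineer would, in place of code of your own. Each camera call takes 0.05 s, during which the arm holds its last target. There are 200 camera calls.

TASK

Change the thermal shaker over for microtubes: lift the aluminium block with the 24 small wells by its lifting bar, put it into the shaker's tray with its cut corner in the tray's cut corner, and shuffle it about until it drops fully home, flat in its seat. Then swing the tray's lock lever all the way shut over the block's foot, and leave the other block where it stands.

Things in the scene. Friction and masses are not known exactly. Their poses are not given: they have to be found in the camera images.
- shaker: Bench thermal shaker, fixed: white housing 215 (x) x 160 (y) x 62 mm high, sloping control panel at its -x end. Origin on the bench under the middle of the black deck; x points away from the panel, z up. The aluminium tray (116 x 132 mm) on the deck stops anywhere in its orbit: its middle is within 3 mm of the origin in x and in y, its yaw is the housing's, and it stays put when pushed.
- seat (a point): On the housing, at the height of the seat's floor (72 mm up), over the shaker's origin: the tray's true seat is up to 3 mm off in x and y, to be seen or felt. Seat 93 (x) x 111 (y) mm, (-x, +y) corner cut at 45 degrees, sunk 9 mm in a ledge (81 mm up), inside a rim (100 x 118 mm inside, top 87 mm up). A foot beside it rests 9 mm high on the ledge; it drops when within 1.5 mm and 0.02 rad.
- small_block_bar (a point): The aluminium block with 24 small wells (10.5 mm, 4 rows of 6), 0.4 to 0.65 kg, loose on the bench. Point: middle of its black lifting bar, 10 mm thick (x), 92 long (y), 12 high, 72 mm above the underside, 22 mm clear above the body. Axes are the block's: x across the bar, z up. Home: 72 mm above seat (81 if on the ledge), axes parallel to the shaker's.
- small_block_key (a point): The cut corner of that block's foot, middle of the slanting face, at (-36, 45) mm in the block's x, y and 6 mm above its underside. Foot 90 (x) x 108 (y) x 12 mm, square sides, only this corner cut (18 mm along each side); it must lie in the seat's cut corner. The body on the foot is 64 (x) x 96 (y) mm, top 44 mm above the underside.
- large_block_bar (a point): The other aluminium block, with 8 large wells (18 mm, 2 rows of 4), for another job: middle of its lifting bar. Other sizes and axes as for the block with small wells.
- lever_knob (a point): Middle of the black upright knob (14 mm diameter, 37 mm tall, 121 mm above the bench) at the end of the lock lever's flat steel arm (top 97 mm up). It stands 58 mm from the lever's upright pivot, which is on the tray 62 mm in front (-x) of the tray's middle.
- lever (a joint): Lock lever, rad about its upright pivot: 0 locked (arm along the shaker's -y, tongue over the front edge of the block's foot), 1.57 open (arm along -x, over the panel), range 0 to 1.75; locks anticlockwise seen from above. Stays where left, about 1 N at the knob. The tongue passes 1.5 mm over the foot of a block that is home and is stopped at 1 to 1.3 rad by one that is not.
Things that resemble listed ones, but are neither listed nor needed, are in the scene too. Leave any green look-alike of the part that bears small_block_bar alone.

How it is judged:
On the way:
1. the block with small wells is fully home in the tray's seat while the lock lever is still open (z of small_block_bar in the frame of shaker below 0.1465 m and horizontal distance between small_block_bar and shaker below 0.01 m and angle between small_block_bar's own z axis and vertical below 0.035 rad and value of joint lever above 0.9 rad), for 0.2 s.
At the end, for the whole second after the job is handed in: The block with 24 small wells sits flat in the tray's seat (its bar within 2.5 mm of 144 mm above the shaker's origin, tilted less than 0.035 rad, within 10 mm of the shaker's middle), the lock lever is within 0.2 rad of fully locked, and the other block is within 30 mm of where it stood (z of small_block_bar in the frame of shaker between 0.1415 and 0.1465 m and horizontal distance between small_block_bar and shaker below 0.01 m and angle between small_block_bar's own z axis and vertical below 0.035 rad and value of joint lever below 0.2 rad and distance of large_block_bar from where it was at the start of the episode below 0.03 m); the robot touches nothing.
It fails at once if the other block is moved more than 30 mm from where it stood (distance of large_block_bar from where it was at the start of the episode above 0.03 m).
It fails at once if the block with small wells is tipped over (angle between small_block_bar's own z axis and vertical above 0.6 rad).
It also fails if it takes over 64 s, if anything falls off the work surface, if the arm or the gripper's body presses on something with over 40 N, if the wrist force passes 120 N, or if a joint passes its speed limit or range.

## Working session

There is one attempt and no reset: what is moved stays moved. The work goes in short steps, Python scripts to look and compute and a shell command to move; the robot and the scene stay as the last step left them, time stands still between calls to the robot, and variables do not carry over. Pictures are saved under pics/ and viewed, at most 10 in all, crops included, and the job is handed in when it is done.

```bash
ls; mkdir -p pics; cat > h.py <<'E'
import numpy as np, cv2
from plant import robot, vision, ticket, regions_of, spot_point
from scipy.spatial.transform import Rotation as Ro
def snap(n):
    o=robot.get_obs(); s=vision.snapshot(n)
    s['f']=200/np.tan(np.radians(s['vfov'])/2)
    if 'hand_eye' in s:
        T=np.eye(4);T[:3,:3]=Ro.from_quat(o['tcp_rot']).as_matrix();T[:3,3]=o['eef_pos'];s['T']=T@np.array(s['hand_eye'])
    else:
        T=np.eye(4);R=np.array(s['R']);T[:3,:3]=R.T;T[:3,3]=-R.T@np.array(s['t']);s['T']=T
    s['fish']='hand_eye' in s
    return s
def ray(s,r,c):
    x=(np.asarray(c,float)-s['cx']);y=(np.asarray(r,float)-s['cy'])
    if s['fish']:
        rr=np.hypot(x,y);th=rr/s['f'];k=np.tan(th)/np.maximum(rr,1e-9);x,y=x*k,y*k
    else: x,y=x/s['f'],y/s['f']
    return np.stack([x,y,np.ones_like(x)],-1)
def atdepth(s,r,c,d=None):
    if d is None: d=s['range_z'][np.round(r).astype(int),np.round(c).astype(int)]
    p=ray(s,r,c)*np.asarray(d)[...,None]
    return p@s['T'][:3,:3].T+s['T'][:3,3]
def atz(s,r,c,z):
    d=ray(s,r,c)@s['T'][:3,:3].T; o=s['T'][:3,3]
    return o+d*((z-o[2])/d[...,2])[...,None]
E
python3 - <<'E'
from h import *
print(robot.pinch_z, robot.get_obs())
for n in ['scene','top']:
    s=snap(n); cv2.imwrite(f'pics/{n}0.png',s['img']); print(n,s['T'].round(3).tolist(),s['f'])
    for t in ['shaker','seat','small_block_bar','small_block_key','large_block_bar','lever_knob']:
        for d in spot_point(n,t)[:4]:
            r,c=d['location']; z={'shaker':0,'seat':.072,'small_block_bar':.072,'small_block_key':.006,'large_block_bar':.072,'lever_knob':.121}[t]
            print(t,round(d['p'],2),[round(r),round(c)],atz(s,np.array(r),np.array(c),z).round(3),atdepth(s,np.array(r),np.array(c)).round(3))
E
```

```text
pics
0.0188 {'clock': 0.0, 'joints': array([-1.38571675,  0.6001139 , -0.00257965,  1.6001443 ,  0.00181746,
        0.94290597, -0.07978407]), 'qd': array([ 0.00019151,  0.00051033,  0.00052213,  0.00028151,  0.00262801,
        0.00019158, -0.00015298]), 'joint_torque': array([ 1.04098021e-03, -7.65063214e+01,  1.49763968e+00, -2.52343887e+01,
       -5.24050975e-02,  1.67851715e-02,  1.36057934e-04]), 'eef_pos': array([0.18750093, 0.69981449, 0.21776241]), 'tcp_rot': array([ 1.30459429e-01,  9.91453338e-01, -7.83888455e-04, -3.38858971e-05]), 'contact_force': array([-0.3625839 , -0.12147947,  0.33007027]), 'moment': array([-0.01419618,  0.01832391,  0.01397767]), 'grasp_force': 0.0, 'gripper_width': 0.09311200305785225}
scene [[0.589, -0.343, 0.732, -0.821], [-0.808, -0.272, 0.523, -1.163], [0.019, -0.899, -0.437, 0.889], [0.0, 0.0, 0.0, 1.0]] 519.179126347309
shaker 0.58 [193, 267] [0.596 0.096 0.   ] [0.508 0.018 0.055]
seat 0.57 [180, 268] [0.576 0.075 0.072] [0.545 0.047 0.09 ]
small_block_bar 0.59 [263, 425] [ 0.406 -0.676  0.072] [ 0.391 -0.681  0.082]
small_block_bar 0.58 [
[... 316 characters left out ...]
 [0.47  0.092 0.121] [0.525 0.145 0.089]
top [[-0.017, -0.983, 0.183, 0.241], [-1.0, 0.021, 0.017, -0.257], [-0.02, -0.183, -0.983, 1.514], [0.0, 0.0, 0.0, 1.0]] 413.92201777724557
shaker 0.77 [184, 227] [0.602 0.106 0.   ] [0.586 0.089 0.07 ]
small_block_bar 0.96 [201, 355] [ 0.513 -0.369  0.072] [ 0.513 -0.369  0.074]
small_block_bar 0.88 [235, 446] [ 0.386 -0.679  0.072] [ 0.389 -0.688  0.042]
small_block_key 0.72 [222, 433] [ 0.439 -0.655  0.006] [ 0.438 -0.652  0.018]
small_block_key 0.65 [208, 340] [ 0.497 -0.316  0.006] [ 0.497 -0.316  0.008]
large_block_bar 0.62 [209, 288] [ 0.489 -0.13   0.072] [ 0.499 -0.125  0.014]
lever_knob 0.68 [215, 228] [0.462 0.069 0.121] [0.474 0.088 0.041]
```

```bash
python3 - <<'E'
import cv2
a=cv2.imread('pics/scene0.png');b=cv2.imread('pics/top0.png')
cv2.imwrite('pics/top_crop.png',cv2.resize(b[130:290,150:490],None,fx=2.35,fy=2.35,interpolation=cv2.INTER_CUBIC))
E
```

```text
(no output)
```

View pics/top_crop.png

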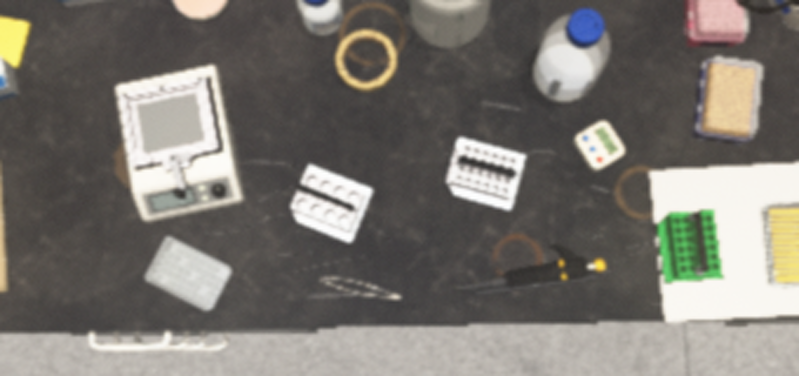

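View pics/scene0.png

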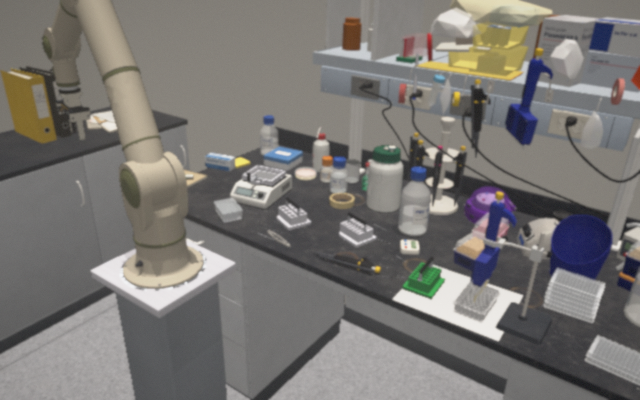

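The top picture has three candidates for the bar. The aluminium block with 24 small wells is at (201,355). A green look-alike is at (235,446), and the 8-well block is at (209,288). I choose (201,355) by the description. The shaker is at (184,227), with its panel towards the robot, and the lever is open with its knob near (212,228). I'll move over the shaker first and look from the wrist.

```bash
python3 -m jog '[[[-28,-27,-8,0,0,0,1],[-56,-54,-16,0,0,0,1],[-84,-81,-24,0,0,0,1],[-112,-108,-32,0,0,0,1],[-140,-135,-40,0,0,0,1]]]'
python3 -m jog '[[[-28,-27,-8,0,0,0,1],[-56,-54,-16,0,0,0,1],[-84,-81,-24,0,0,0,1],[-112,-108,-32,0,0,0,1],[-140,-135,-40,0,0,0,1]]]'
python3 -m jog '[[[-28,-27,-8,0,0,0,1],[-56,-54,-16,0,0,0,1],[-84,-81,-24,0,0,0,1],[-112,-108,-32,0,0,0,1],[-140,-135,-40,0,0,0,1]]]'
cat > go.py <<'E'
# usage: go.py x y z yawdeg(tool y axis): prints shift/turn from present measured pose
import sys; from h import *
o=robot.get_obs(); R=Ro.from_quat(o['tcp_rot']).as_matrix()
x,y,z,a=map(float,sys.argv[1:5]); a=np.radians(a)
G=np.stack([[-(-np.sin(a))*-1*-1,0,0]]*3) if 0 else None
ty=np.array([np.cos(a),np.sin(a),0]); tz=np.array([0,0,-1.]); G=np.stack([np.cross(ty,tz),ty,tz],1)
print('t',o['clock'],'pos',o['eef_pos'].round(4),'yaw',np.degrees(np.arctan2(R[1,1],R[0,1])).round(2),'F',np.round(o['contact_force'],1),'w',o['gripper_width'],'g',o['grasp_force'])
print('shift',(R.T@(np.array([x,y,z])-o['eef_pos'])*1e3).round(1),'turn',np.degrees(Ro.from_matrix(R.T@G).as_rotvec()).round(2))
E
python3 go.py 0.55 0.1 0.35 12; python3 -c "
from h import *
s=snap('wrist');print(np.array(s['hand_eye']).round(3),s['f'])"
```

```text
clock: 1.12
eef_pos: [0.2886, 0.532, 0.259]
tcp_rot: [0.13, 0.991, 0.0, 0.0]
contact_force: [0.8, 0.1, 0.5]
gripper_width: 0.093
grasp_force: 0.0
clock: 1.53
eef_pos: [0.3889, 0.3653, 0.2993]
tcp_rot: [0.131, 0.991, 0.0, 0.0]
contact_force: [0.3, 0.1, 0.5]
gripper_width: 0.0933
grasp_force: 0.0
clock: 1.95
eef_pos: [0.4891, 0.1986, 0.3395]
tcp_rot: [0.13, 0.991, 0.0, 0.0]
contact_force: [2.2, 0.9, 0.5]
gripper_width: 0.0927
grasp_force: 0.0
t 1.95 pos [0.4891 0.1986 0.3395] yaw 75.0 F [2.2 0.9 0.5] w 0.0927395377701015 g 0.0
shift [-84.3 -79.4 -10.6] turn [5.0e-02 1.0e-02 6.3e+01]
[[ 0.    -0.968 -0.251  0.07 ]
 [ 1.     0.     0.    -0.001]
 [-0.    -0.251  0.968 -0.165]
 [ 0.     0.     0.     1.   ]] 309.70691628693146
```

```bash

python3 -m jog '[[[-17,-16,-2,0,0,7,1],[-34,-32,-4,0,0,14,1],[-51,-48,-6,0,0,21,1],[-68,-64,-8,0,0,28,1],[-84,-80,-10,0,0,35,1]]]'
python3 -m jog '[[[0,0,0,0,0,7,1],[0,0,0,0,0,14,1],[0,0,0,0,0,21,1],[0,0,0,0,0,28,1],[0,0,0,0,0,28,1]]]'
python3 - <<'E'
from h import *
s=snap('wrist'); cv2.imwrite('pics/w1.png',s['img']); np.savez('w1.npz',**{k:v for k,v in s.items()})
for t in ['shaker','seat','lever_knob']:
    for d in spot_point('wrist',t)[:3]:
        r,c=d['location']; z={'shaker':0,'seat':.072,'lever_knob':.121}[t]
        print(t,round(d['p'],2),[round(r),round(c)],atz(s,np.array(r),np.array(c),z).round(4),atdepth(s,np.array(r),np.array(c)).round(4))
E
```

```text
clock: 2.42
eef_pos: [0.5494, 0.1005, 0.3489]
tcp_rot: [0.425, 0.905, 0.0, 0.0]
contact_force: [1.2, -0.5, 0.7]
gripper_width: 0.0932
grasp_force: 0.0
clock: 2.83
eef_pos: [0.5489, 0.1017, 0.3486]
tcp_rot: [0.631, 0.775, 0.0, 0.0]
contact_force: [-0.4, -0.3, -0.2]
gripper_width: 0.0929
grasp_force: 0.0
lever_knob 0.69 [180, 267] [0.4822 0.0817 0.121 ] [0.4794 0.077  0.0998]
```

View pics/w1.png

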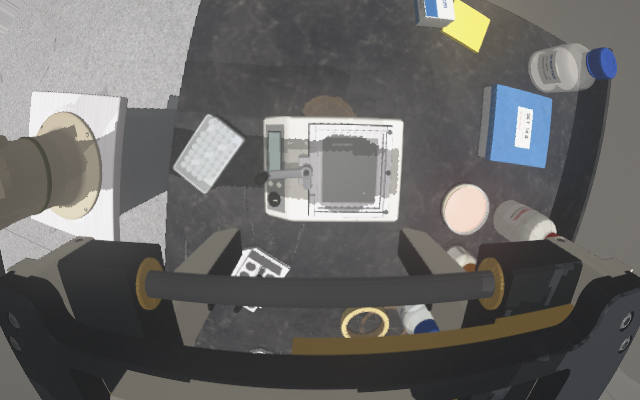

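The wrist picture shows the shaker at about (168,335), the tray's recess near (170,348), and the lever open with its knob at (178,262). I'll fit the seat and housing from the depth.

```bash
cat > ortho.py <<'E'
from h import *
def cloud(s):
    r,c=np.mgrid[0:400,0:640]; P=atdepth(s,r.ravel(),c.ravel()).reshape(400,640,3); P[s['range_z']==0]=np.nan; return P
def rect(P,lo,hi,cen,rad):
    m=(P[...,2]>lo)&(P[...,2]<hi)&(np.hypot(P[...,0]-cen[0],P[...,1]-cen[1])<rad)
    q=P[m][:,:2]; (c,wh,a)=cv2.minAreaRect((q*1e3).astype(np.float32)); return m.sum(),np.round(c,1),np.round(wh,1),round(a,2),np.nanmedian(P[m][:,2]).round(4),np.round((np.percentile(q,50,axis=0)*1e3),1)
def warp(s,cen,yaw,z,half=.1,px=.0005):
    n=int(2*half/px); u=(np.arange(n)-n/2)*px; X,Y=np.meshgrid(u,-u)  # right=+x local, up=+y local
    cs,sn=np.cos(yaw),np.sin(yaw); W=np.stack([cen[0]+X*cs-Y*sn,cen[1]+X*sn+Y*cs,np.full_like(X,z)],-1)
    p=(W-s['T'][:3,3])@s['T'][:3,:3]
    x,y=p[...,0]/p[...,2],p[...,1]/p[...,2]
    if s['fish']:
        t=np.hypot(x,y);k=np.arctan(t)/np.maximum(t,1e-9);x,y=x*k,y*k
    return cv2.remap(s['img'],(x*s['f']+s['cx']).astype(np.float32),(y*s['f']+s['cy']).astype(np.float32),cv2.INTER_CUBIC)
E
python3 - <<'E'
from ortho import *
s=dict(np.load('w1.npz')); P=cloud(s)
z=P[150:200,300:400,2].ravel(); print(np.histogram(z[~np.isnan(z)],bins=np.arange(.05,.13,.003)))
for lo,hi in [(.066,.077),(.078,.084),(.084,.092),(.055,.066),(.1,.13)]: print(lo,rect(P,lo,hi,(.585,.1),.15))
im=np.hstack([warp(s,(.585,.1),np.radians(12),.081,.12,.0006)]); cv2.imwrite('pics/o1.png',im)
E
```

```text
(array([   0,    0,    3,  472,  172,    0,  738, 2392,   32,  215,  421,
        108,  200,   84,   10,  105,   23,    1,    0,    0,    0,    0,
          0,    0,    0,    0]), array([0.05 , 0.053, 0.056, 0.059, 0.062, 0.065, 0.068, 0.071, 0.074,
       0.077, 0.08 , 0.083, 0.086, 0.089, 0.092, 0.095, 0.098, 0.101,
       0.104, 0.107, 0.11 , 0.113, 0.116, 0.119, 0.122, 0.125, 0.128]))
0.066 (np.int64(4696), array([577.3, 105.7]), array([120.7, 110.7]), 11.02, np.float64(0.0716), array([591.2, 109. ]))
0.078 (np.int64(1361), array([579.6, 105.7]), array([125. , 124.8]), 10.98, np.float64(0.0805), array([551.4, 107.4]))
0.084 (np.int64(1540), array([586.4, 108.1]), array([123.8, 132. ]), 11.02, np.float64(0.0864), array([598.2, 114.7]))
0.055 (np.int64(4488), array([576. , 102.8]), array([195. , 161.3]), 11.29, np.float64(0.061), array([536.4, 116.4]))
0.1 (np.int64(60), array([501.1,  89. ]), array([62.8, 10. ]), 10.57, np.float64(0.1136), array([477.1,  87.1]))
```

View pics/o1.png

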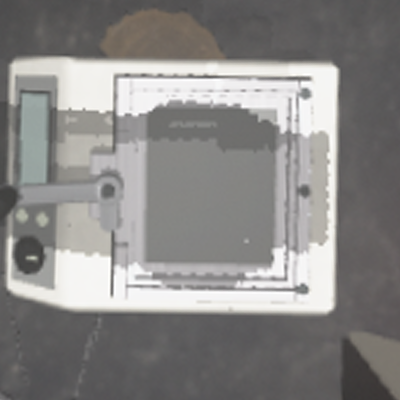

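The ortho view at about 0.6 mm/px shows the tray's recess spanning columns 130–290 and rows 90–275, with the yaw close to 11°. Next I'll measure the seat's edges from the depth and move on towards the small block.

```bash
cat > fit.py <<'E'
from ortho import *
# seat fit: model height map (yaw frame, centred at seat) vs cloud
from scipy.optimize import minimize
def seatfit(s,cen,yaw0,boxh=(.046,.058)):
    P=cloud(s).reshape(-1,3); P=P[~np.isnan(P).any(1)]; P=P[(np.hypot(*(P[:,:2]-cen).T)<.085)&(P[:,2]>.05)&(P[:,2]<.095)]
    def model(p):
        c,sn=np.cos(p[2]),np.sin(p[2]); d=P[:,:2]-p[:2]; x=d[:,0]*c+d[:,1]*sn; y=-d[:,0]*sn+d[:,1]*c
        z=np.full(len(x),np.nan)
        z[(abs(x)<.058)&(abs(y)<.066)]=.087
        z[(abs(x)<.05)&(abs(y)<.059)]=.081
        z[(abs(x)<.0465)&(abs(y)<.0555)&((-x+y)<.0465+.0555-.018)]=.072
        z[(abs(x)>.058)|(abs(y)>.066)]=.062
        return z,x
    def cost(p):
        z,x=model(p); return np.minimum(abs(P[:,2]-z)[x>-.045],.006).mean()
    best=min((cost([cen[0]+a,cen[1]+b,yaw0+g]),cen[0]+a,cen[1]+b,yaw0+g) for a in np.arange(-.012,.0121,.002) for b in np.arange(-.012,.0121,.002) for g in [-.02,0,.02])
    r=minimize(cost,best[1:],method='Nelder-Mead',options=dict(initial_simplex=np.array(best[1:])+np.array([[0,0,0],[.002,0,0],[0,.002,0],[0,0,.015]]),xatol=1e-5))
    return r.fun,r.x[:2].round(4),np.degrees(r.x[2]).round(2)
E
python3 - <<'E'
from fit import *
s=dict(np.load('w1.npz'))
print(seatfit(s,np.array([.588,.104]),np.radians(11.1)))
P=cloud(s);m=(P[...,2]>.085)&(P[...,2]<.092)&(np.hypot(P[...,0]-.585,P[...,1]-.1)<.15)
print(rect(P,.057,.066,(.585,.1),.17))
E
python3 go.py 0.51 -0.33 0.3 -20
```

```text
(np.float64(0.0009973450513016283), array([0.5907, 0.1082]), np.float64(10.99))
(np.int64(4243), array([578.3, 103.3]), array([190. , 161.4]), 11.25, np.float64(0.0611), array([540.9, 117.9]))
t 3.0333 pos [0.5489 0.1016 0.3487] yaw 12.22 F [ 0.9  0.  -0.3] w 0.09323753567786833 g 0.0
shift [-413.6 -129.4   48.6] turn [ 0.   -0.   32.22]
```

```bash

python3 -m jog '[[[-39,-12,3,0,0,0,1],[-78,-24,6,0,0,0,1],[-117,-36,9,0,0,0,1],[-156,-48,12,0,0,0,1],[-195,-60,15,0,0,0,1]]]'
python3 -m jog '[[[-39,-12,5,0,0,0,1],[-78,-24,12,0,0,0,1],[-117,-36,18,0,0,0,1],[-156,-50,26,0,0,0,1],[-195,-64,34,0,0,0,1]]]'
python3 -m jog '[[[-10,-2,0,0,0,7,1],[-20,-4,0,0,0,14,1],[-24,-5,0,0,0,21,1],[-24,-5,0,0,0,28,1],[-24,-5,0,0,0,32,1]]]'
python3 - <<'E'
from fit import *
s=snap('wrist'); cv2.imwrite('pics/w2.png',s['img']); np.savez('w2.npz',**s)
K={}
for t in ['small_block_bar','small_block_key','large_block_bar']:
    for d in spot_point('wrist',t)[:3]:
        r,c=d['location']; z={'small_block_bar':.072,'small_block_key':.006,'large_block_bar':.072}[t]
        print(t,round(d['p'],2),[round(r),round(c)],atz(s,np.array(r),np.array(c),z).round(4),atdepth(s,np.array(r),np.array(c)).round(4))
P=cloud(s)
for lo,hi in [(.003,.02),(.035,.05),(.06,.09)]: print(lo,rect(P,lo,hi,(.513,-.369),.075))
cv2.imwrite('pics/o2.png',warp(s,(.513,-.369),np.radians(-20),.044,.09,.00045))
E
python3 go.py 0.51 -0.33 0.3 -20
```

```text
clock: 3.45
eef_pos: [0.5303, -0.1036, 0.3338]
tcp_rot: [0.628, 0.778, 0.0, 0.0]
contact_force: [1.0, 0.1, 0.8]
gripper_width: 0.0929
grasp_force: 0.0
clock: 3.87
eef_pos: [0.5085, -0.3067, 0.2997]
tcp_rot: [0.628, 0.778, 0.0, 0.0]
contact_force: [-0.6, 0.7, -0.1]
gripper_width: 0.0931
grasp_force: 0.0
clock: 4.28
eef_pos: [0.5088, -0.33, 0.2997]
tcp_rot: [0.821, 0.571, -0.0, -0.0]
contact_force: [0.2, 1.1, 0.8]
gripper_width: 0.0931
grasp_force: 0.0
small_block_bar 0.68 [201, 334] [ 0.5137 -0.3701  0.072 ] [ 0.5139 -0.3688  0.0767]
small_block_key 0.92 [166, 303] [ 0.4861 -0.3193  0.006 ] [ 0.4854 -0.3201 -0.0007]
large_block_bar 0.65 [44, 238] [ 0.4696 -0.1314  0.072 ] [ 0.4706 -0.1337  0.0785]
0.003 (np.int64(1464), array([ 513. , -372.6]), array([108.3,  91.9]), 74.17, np.float64(0.0117), array([ 516.3, -362.9]))
0.035 (np.int64(1796), array([ 513.1, -373.2]), array([96.3, 65.3]), 73.37, np.float64(0.0432), array([ 513. , -370.8]))
0.06 (np.int64(493), array([ 513.6, -372.5]), array([90.6, 10.9]), 72.84, np.float64(0.0766), array([ 513.7, -370. ]))
t 4.4833 pos [ 0.5091 -0.3292  0.2998] yaw -19.74 F [-0.4 -0.6 -0.1] w 0.09321955772269555 g 0.0
shift [-0.5  1.1 -0.2] turn [-0.01 -0.    0.26]
```

View pics/o2.png

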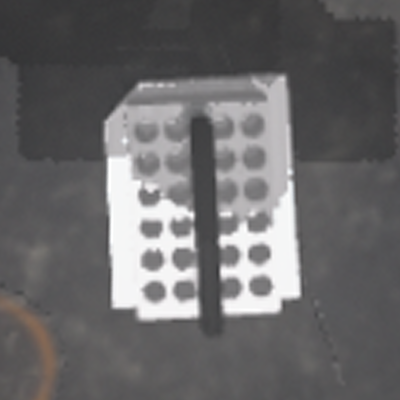

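The ortho view confirms the choice: 24 small wells in 4 rows of 6, a black bar along the block's y, and the cut corner at top left (120,100), which is (-x,+y). The bar is at (0.5135,-0.3725) and the yaw is about -16.5°.

```bash
python3 go.py 0.5135 -0.3725 0.054 -16.5
```

```text
t 4.4833 pos [ 0.5091 -0.3292  0.2998] yaw -19.74 F [-0.4 -0.6 -0.1] w 0.09321955772269555 g 0.0
shift [-39.3  18.8 245.8] turn [-0.01 -0.   -3.24]
```

```bash

python3 -m jog '[[[-20,9,30,0,0,-3.2,1],[-39,19,60,0,0,-3.2,1],[-39,19,90,0,0,-3.2,1],[-39,19,130,0,0,-3.2,1],[-39,19,170,0,0,-3.2,1]]]'
python3 -m jog '[[[0,0,25,0,0,0,0.7],[0,0,50,0,0,0,0.5],[0,0,66,0,0,0,0.4],[0,0,76,0,0,0,0.3],[0,0,76,0,0,0,0.3]]]'
python3 - <<'E'
from fit import *
s=snap('wrist'); P=cloud(s)
for lo,hi in [(.003,.02),(.035,.05),(.06,.09)]: print(lo,rect(P,lo,hi,(.513,-.369),.075))
E
python3 go.py 0.5135 -0.3725 0.054 -16.5
```

```text
clock: 4.9
eef_pos: [0.5138, -0.373, 0.1289]
tcp_rot: [0.802, 0.598, 0.0, 0.001]
contact_force: [0.1, 0.8, -0.8]
gripper_width: 0.0931
grasp_force: 0.0
clock: 5.32
eef_pos: [0.5128, -0.3719, 0.052]
tcp_rot: [0.802, 0.597, -0.0, -0.001]
contact_force: [0.1, 1.1, -0.4]
gripper_width: 0.0643
grasp_force: 0.0
0.003 (np.int64(3729), array([ 514.4, -368.3]), array([98.5, 90.2]), 73.24, np.float64(0.0116), array([ 528.1, -345.3]))
0.035 (np.int64(7682), array([ 515.8, -363.4]), array([76.3, 64.7]), 73.11, np.float64(0.0431), array([ 518.1, -358.7]))
0.06 (np.int64(4425), array([ 509.6, -367.2]), array([73.1, 73.5]), 33.37, np.float64(0.0766), array([ 517.5, -361.5]))
t 5.3667 pos [ 0.5133 -0.3724  0.0534] yaw -16.71 F [-0.4  0.7  0.5] w 0.06028988324259895 g 0.0
shift [-0.1  0.2 -0.6] turn [-0.06 -0.04 -0.21]
```

Now I'll close on the bar and make a small lift to check the grip.

```bash

python3 -m jog '[[[0,0,0,0,0,0,0.1],[0,0,0,0,0,0,0],[0,0,0,0,0,0,0],[0,0,0,0,0,0,0],[0,0,0,0,0,0,0]]]' 45
python3 -m jog '[[[0,0,0,0,0,0,0],[0,0,0,0,0,0,0],[0,0,0,0,0,0,0],[0,0,-5,0,0,0,0],[0,0,-10,0,0,0,0]]]' 
python3 -m jog '[[[0,0,-30,0,0,0,0],[0,0,-60,0,0,0,0],[0,0,-90,0,0,0,0],[0,0,-120,0,0,0,0],[0,0,-120,0,0,0,0]]]' 
python3 go.py 0.5907 .1082 0.186 11
```

```text
clock: 5.78
eef_pos: [0.5139, -0.3726, 0.0545]
tcp_rot: [0.803, 0.596, 0.0, 0.0]
contact_force: [-0.6, 0.5, 0.2]
gripper_width: 0.0269
grasp_force: 0.0
clock: 6.2
eef_pos: [0.5129, -0.372, 0.0635]
tcp_rot: [0.803, 0.596, -0.0, -0.001]
contact_force: [-0.6, -0.2, -4.4]
gripper_width: 0.0098
grasp_force: 45.0
clock: 6.62
eef_pos: [0.515, -0.3745, 0.1895]
tcp_rot: [0.803, 0.596, 0.001, 0.004]
contact_force: [0.7, -0.7, -4.3]
gripper_width: 0.0095
grasp_force: 45.0
t 6.6167 pos [ 0.515  -0.3745  0.1895] yaw -16.84 F [ 0.7 -0.7 -4.3] w 0.009547448861521075 g 44.99828338623047
shift [484.  -67.4   2. ] turn [  0.38   0.22 -27.84]
```

```bash

python3 -m jog '[[[25,-3,-4,0,0,0,0],[60,-8,-8,0,0,0,0],[95,-13,-10,0,0,0,0],[130,-18,-10,0,0,0,0],[165,-23,-10,0,0,0,0]]]'
python3 -m jog '[[[35,-5,0,0,0,0,0],[70,-10,0,0,0,0,0],[105,-15,0,0,0,0,0],[140,-20,0,0,0,0,0],[175,-25,0,0,0,0,0]]]'
python3 -m jog '[[[35,-5,0,0,0,-3,0],[70,-10,0,0,0,-9,0],[105,-14,0,0,0,-15,0],[130,-18,0,0,0,-21,0],[143,-20,0,0,0,-27.5,0]]]'
python3 - <<'E'
from fit import *
import time
s=snap('wrist'); o=robot.get_obs(); z0=o['eef_pos'][2]+.0188-.072
P=cloud(s); np.savez('w3.npz',**s); c=o['eef_pos']; print(c,z0)
for lo,hi in [(.004,.02),(.035,.05),(.06,.085)]: print(lo,rect(P,z0+lo,z0+hi,c,.075))
cv2.imwrite('pics/o3.png',np.hstack([warp(s,c,np.radians(11),z0+.012,.09,.0005),warp(s,c,np.radians(11),z0+.044,.09,.0005)]))
E
python3 go.py 0.5907 .1082 0.186 11
```

```text
clock: 7.03
eef_pos: [0.5385, -0.2061, 0.1932]
tcp_rot: [0.803, 0.596, -0.0, -0.0]
contact_force: [0.3, 0.0, -4.3]
gripper_width: 0.0095
grasp_force: 45.0
clock: 7.45
eef_pos: [0.5651, -0.0313, 0.1932]
tcp_rot: [0.803, 0.596, -0.001, -0.0]
contact_force: [0.1, -0.7, -5.0]
gripper_width: 0.0099
grasp_force: 45.0
clock: 7.87
eef_pos: [0.5874, 0.1144, 0.1926]
tcp_rot: [0.634, 0.773, -0.0, -0.001]
contact_force: [-0.6, -0.3, -5.1]
gripper_width: 0.0096
grasp_force: 45.0
[0.58762757 0.11576632 0.19269674] 0.13949673754106046
0.004 (np.int64(3796), array([583. , 130.3]), array([91. , 75.2]), 11.31, np.float64(0.1504), array([587.3, 144.7]))
0.035 (np.int64(4998), array([582.5, 132.7]), array([64.6, 57.8]), 11.37, np.float64(0.1819), array([578.9, 140.9]))
0.06 (np.int64(3412), array([583.9, 114.8]), array([87. , 38.3]), 83.65, np.float64(0.2151), array([583.2, 125. ]))
t 7.9167 pos [0.5876 0.1158 0.1927] yaw 11.84 F [ 1.1  1.9 -4.8] w 0.009602729849772503 g 44.99906122684479
shift [-8.   1.5  6.7] turn [-0.05 -0.11  0.84]
```

View pics/o3.png

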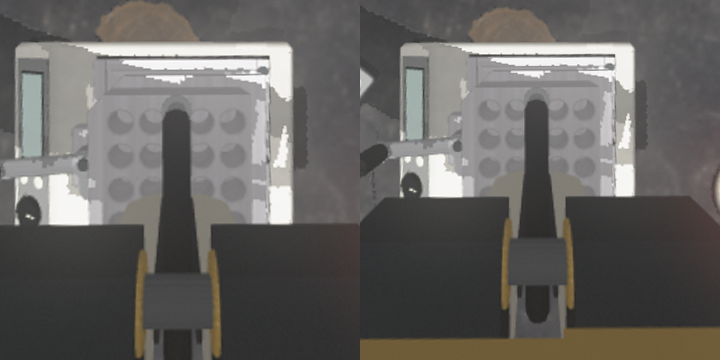

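```bash

python3 -m jog '[[[-7,3,5,0,0,0.4,0],[-7,3,15,0,0,0.4,0],[-7,3,25,0,0,0.4,0],[-7,3,35,0,0,0.4,0],[-7,3,43,0,0,0.4,0]]]'
python3 - <<'E'
from fit import *
s=snap('wrist'); o=robot.get_obs(); z0=o['eef_pos'][2]+.0188-.072
P=cloud(s); np.savez('w4.npz',**s); c=o['eef_pos']; print(c,z0)
for lo,hi in [(.004,.02),(.035,.05)]:
  n,ce,wh,a,*_=rect(P,z0+lo,z0+hi,c,.075); print(n,ce,wh,a)
E
python3 go.py 0.5907 .1082 0.186 11
```

```text
clock: 8.33
eef_pos: [0.5915, 0.1023, 0.149]
tcp_rot: [0.641, 0.767, -0.001, -0.0]
contact_force: [0.2, 0.1, -4.9]
gripper_width: 0.0099
grasp_force: 45.0
[0.59089028 0.10250403 0.14787686] 0.09467685765451554
3720 [578.4 116.5] [109.4  75.4] 10.28
5120 [586.8 120.5] [64.5 58.8] 10.43
t 8.3833 pos [0.5909 0.1025 0.1479] yaw 10.23 F [-0.3  0.6 -5.9] w 0.009758849061177449 g 44.997366070747375
shift [  5.6   0.7 -38.1] turn [-0.2   0.03 -0.77]
```

```bash

python3 -m jog '[[[3,1,0,0,0,-0.6,0],[6,1.5,0,0,0,-0.6,0],[6,1.5,0,0,0,-0.6,0],[6,1.5,0,0,0,-0.6,0]]]'
cat > blk.py <<'E'
from fit import *
import sys
def rep(tag,seat=(590.7,108.2),syaw=11.0):
    s=snap('wrist'); o=robot.get_obs(); z0=o['eef_pos'][2]+.0188-.072
    P=cloud(s); c=o['eef_pos']; R=Ro.from_quat(o['tcp_rot']).as_matrix()
    n,ce,wh,a,zz,_=rect(P,z0+.036,z0+.05,c,.075)
    if a>45: a-=90; wh=wh[::-1]
    u=np.array([-np.sin(np.radians(a)),np.cos(np.radians(a))]); b=ce+(wh[1]/2-48)*u
    d=np.array([seat[0]-b[0],seat[1]-b[1],0])
    print(tag,'t',o['clock'],'tcp',(c*1e3).round(1),'tilt',np.degrees(np.arccos(-R[2,2])).round(2),'blk',b.round(1),wh,'yaw',a,'top',zz,'need tool',(R.T@d).round(1),'yaw',round(a-syaw,2),'F',o['contact_force'].round(1),'M',o['moment'].round(2),'g',round(o['grasp_force']))
if __name__=='__main__':
    rep('a'); rep('b')
E
python3 blk.py
```

```text
clock: 8.72
eef_pos: [0.593, 0.1099, 0.1513]
tcp_rot: [0.637, 0.771, 0.0, 0.0]
contact_force: [-0.5, 0.6, -4.2]
gripper_width: 0.0093
grasp_force: 45.0
a t 8.7667 tcp [592.9 109.7 151.3] tilt 0.05 blk [591.9 109.4] [64.7 57.6] yaw 10.97 top 0.1405 need tool [-0.9 -1.4 -0. ] yaw -0.03 F [-0.7 -0.3 -4.6] M [-0.01  0.09  0.03] g 45
b t 8.8167 tcp [592.8 109.5 151.3] tilt 0.04 blk [591.8 109.2] [64.4 57.7] yaw 11.08 top 0.1406 need tool [-0.8 -1.3 -0. ] yaw 0.08 F [ 0.7  0.8 -4.3] M [-0.12  0.03  0.02] g 45
```

```bash

python3 -m jog '[[[-0.9,-1.4,3,0,0,0,0],[-0.9,-1.4,7,0,0,0,0],[-0.9,-1.4,10,0,0,0,0],[-0.9,-1.4,13,0,0,0,0],[-0.9,-1.4,13,0,0,0,0]]]'
python3 -m jog '[[[0,0,1,0,0,0,0],[0,0,2,0,0,0,0],[0,0,3,0,0,0,0],[0,0,4,0,0,0,0],[0,0,4,0,0,0,0]]]'; python3 blk.py
```

```text
clock: 9.23
eef_pos: [0.5911, 0.1082, 0.137]
tcp_rot: [0.637, 0.771, -0.0, -0.0]
contact_force: [-0.0, -0.1, -5.6]
gripper_width: 0.0096
grasp_force: 45.0
clock: 9.65
eef_pos: [0.5914, 0.1083, 0.1337]
tcp_rot: [0.637, 0.771, -0.0, -0.0]
contact_force: [0.3, 0.4, -4.0]
gripper_width: 0.0095
grasp_force: 45.0
a t 9.7 tcp [591.4 108.3 133.8] tilt 0.0 blk [590.2 107.8] [64.5 57.6] yaw 10.94 top 0.123 need tool [ 0.3  0.5 -0. ] yaw -0.06 F [ 0.2 -0.2 -5.5] M [-0.05  0.05  0.02] g 45
b t 9.75 tcp [591.5 108.3 133.8] tilt 0.0 blk [590.2 107.8] [64.5 57.3] yaw 10.99 top 0.1231 need tool [0.3 0.6 0. ] yaw -0.01 F [ 0.7 -0.6 -4.4] M [-0.05  0.02 -0.  ] g 45
```

```bash

python3 -m jog '[[[0.3,0.4,1,0,0,0,0],[0.3,0.4,2,0,0,0,0],[0.3,0.4,3,0,0,0,0],[0.3,0.4,3,0,0,0,0]]]'; python3 blk.py|head -1;python3 -m jog '[[[0,0,1,0,0,0,0],[0,0,2,0,0,0,0],[0,0,2,0,0,0,0]]]'; python3 blk.py|head -1
```

```text
clock: 10.08
eef_pos: [0.5917, 0.1086, 0.1306]
tcp_rot: [0.637, 0.771, -0.0, -0.0]
contact_force: [-0.2, 0.6, -3.7]
gripper_width: 0.0092
grasp_force: 45.0
a t 10.1333 tcp [591.7 108.6 130.7] tilt 0.01 blk [590.6 108.1] [64.5 57.3] yaw 10.89 top 0.1199 need tool [ 0.1  0.2 -0. ] yaw -0.11 F [-0.8 -0.9 -4.6] M [-0.03  0.04 -0.01] g 45
clock: 10.43
eef_pos: [0.5917, 0.1086, 0.1286]
tcp_rot: [0.637, 0.771, -0.0, -0.0]
contact_force: [-0.4, 1.0, -5.1]
gripper_width: 0.0097
grasp_force: 45.0
a t 10.4833 tcp [591.7 108.6 128.7] tilt 0.01 blk [590.5 108.3] [64.6 57.5] yaw 10.85 top 0.1179 need tool [-0.1  0.2 -0. ] yaw -0.15 F [ 0.3 -0.7 -3.9] M [-0.06  0.09  0.05] g 45
```

It is already below ledge height with no contact, so it is entering the seat. I'll continue down gently.

```bash

python3 -m jog '[[[0,0,0.5,0,0,0,0],[0,0,1,0,0,0,0],[0,0,1.5,0,0,0,0],[0,0,2,0,0,0,0],[0,0,2,0,0,0,0]]]'; python3 blk.py|head -1;python3 -m jog '[[[0,0,0.5,0,0,0,0],[0,0,1,0,0,0,0],[0,0,1.5,0,0,0,0],[0,0,1.5,0,0,0,0]]]'; python3 blk.py|head -1
```

```text
clock: 10.95
eef_pos: [0.5917, 0.1086, 0.1267]
tcp_rot: [0.637, 0.771, -0.0, -0.0]
contact_force: [-0.4, 0.9, -4.8]
gripper_width: 0.0097
grasp_force: 45.0
a t 11.0 tcp [591.8 108.6 126.8] tilt 0.0 blk [590.7 108.3] [64.5 57.6] yaw 10.96 top 0.116 need tool [-0.1  0.  -0. ] yaw -0.04 F [-0.4 -0.3 -3.5] M [-0.06  0.04  0.02] g 45
clock: 11.38
eef_pos: [0.592, 0.1086, 0.1259]
tcp_rot: [0.637, 0.771, 0.0, 0.0]
contact_force: [-1.6, -0.6, 3.1]
gripper_width: 0.0094
grasp_force: 45.0
a t 11.4333 tcp [592.  108.6 125.9] tilt 0.04 blk [590.8 108.2] [64.5 57.2] yaw 10.87 top 0.1152 need tool [-0.  -0.1 -0. ] yaw -0.13 F [-2.3 -0.8  4.4] M [-0.07  0.47  0.04] g 45
```

Contact came at TCP z = 0.1259, which matches home: the grip height was 0.0538 with the bar at 0.072, so home is 0.1258. Now I'll release, rise and check.

```bash

python3 -m jog '[[[0,0,0,0,0,0,0.2],[0,0,0,0,0,0,0.4],[0,0,0,0,0,0,0.5],[0,0,0,0,0,0,0.5],[0,0,0,0,0,0,0.5]]]'; python3 -m jog '[[[0,0,-10,0,0,0,0.5],[0,0,-40,0,0,0,0.5],[0,0,-80,0,0,0,0.5],[0,0,-120,0,0,0,0.5],[0,0,-160,0,0,0,0.5]]]'
python3 -m jog '[[[0,0,0,0,0,0,0],[-8,0,0,0,0,0,0],[-8,0,0,0,0,0,0],[-8,0,0,0,0,0,0],[-8,0,0,0,0,0,0]]]'
python3 - <<'E'
from fit import *
s=snap('wrist'); np.savez('w5.npz',**s); P=cloud(s)
for lo,hi in [(.076,.09),(.11,.122),(.135,.16)]: print(lo,rect(P,lo,hi,(.5907,.1082),.058))
m=(P[...,2]>.098)&(P[...,2]<.13)&(np.hypot(P[...,0]-.475,P[...,1]-.086)<.04); q=P[m]; print(len(q),q.mean(0),q.min(0),q.max(0))
for d in spot_point('wrist','lever_knob')[:3]:
    r,c=map(np.array,d['location']); print(d['p'],r,c,atz(s,r,c,.121),atdepth(s,r,c))
cv2.imwrite('pics/o5.png',warp(s,(.55,.1),np.radians(11),.1,.12,.0005))
E
python3 go.py .5 .1 .3 11
```

```text
clock: 11.9
eef_pos: [0.5919, 0.1086, 0.1253]
tcp_rot: [0.637, 0.771, 0.0, 0.0]
contact_force: [-0.3, 0.1, 0.5]
gripper_width: 0.0384
grasp_force: 0.0
clock: 12.32
eef_pos: [0.5914, 0.1082, 0.2877]
tcp_rot: [0.637, 0.771, -0.0, 0.0]
contact_force: [2.0, -0.1, -0.2]
gripper_width: 0.0463
grasp_force: 0.0
clock: 12.73
eef_pos: [0.5926, 0.1005, 0.284]
tcp_rot: [0.637, 0.771, -0.001, -0.001]
contact_force: [0.6, 0.6, 0.1]
gripper_width: 0.0176
grasp_force: 0.0
0.076 (np.int64(2922), array([589.6, 114.2]), array([114.8, 102.8]), 10.09, np.float64(0.0837), array([587.2, 116.2]))
0.11 (np.int64(2658), array([590.6, 108.3]), array([64.1, 95.5]), 10.91, np.float64(0.1153), array([588., 109.]))
0.135 (np.int64(871), array([590.5, 108.5]), array([ 9.3, 91.9]), 11.09, np.float64(0.1486), array([590.4, 109.9]))
138 [0.47807208 0.08474738 0.11338276] [0.46917959 0.07639453 0.09800607] [0.50092156 0.0888426  0.12997381]
t 12.8333 pos [0.5928 0.1007 0.2842] yaw 10.89 F [ 0.2  0.4 -0. ] w 0.009842035853201182 g 0.0
shift [ 16.9 -91.3 -15.6] turn [-0.12  0.02 -0.11]
```

View pics/o5.png

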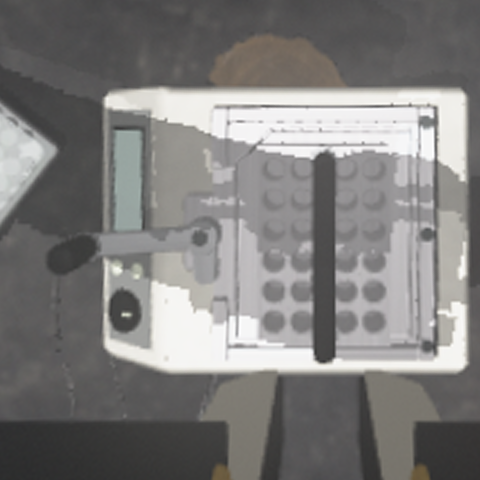

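The block is home: body top at 0.115, bar centred on the seat. The ortho view shows the block square in the tray with its cut corner at top left. The lever pivot is at (200,238) and the knob at (70,255), slightly short of 1.57 rad. Next I'll measure the knob.

```bash
python3 - <<'E'
from fit import *
piv=np.array([.5298,.0964])
for f in ['w1','w5']:
    s=dict(np.load(f+'.npz')); P=cloud(s)
    for lo,hi in [(.113,.128)]:
        m=(P[...,2]>lo)&(P[...,2]<hi)&(np.hypot(P[...,0]-.475,P[...,1]-.084)<.03); q=P[m]; print(f,len(q),np.median(q,0),q.min(0),q.max(0))
    m=(P[...,2]>.09)&(P[...,2]<.1)&(np.hypot(P[...,0]-.505,P[...,1]-.09)<.02); q=P[m][:,:2]
    if len(q)>5:
        d=np.median(q,0)-piv; print('arm',len(q),d,np.degrees(np.arctan2(*d[::-1])))
        d=d/np.hypot(*d); print('knob',piv+.058*d)
E
python3 go.py .475 .083 .2 11
```

```text
w1 25 [0.47814803 0.08680206 0.12024217] [0.47028866 0.08007608 0.11318758] [0.48072794 0.08862633 0.12780075]
arm 250 [-0.02430202 -0.00599444] -166.14378407432423
knob [0.47348781 0.0825098 ]
w5 55 [0.47868341 0.08544213 0.11966689] [0.47036309 0.07639453 0.11304101] [0.48106997 0.08868085 0.12794951]
arm 326 [-0.02406112 -0.0061953 ] -165.5610046726956
knob [0.47363201 0.08193776]
t 12.8333 pos [0.5928 0.1007 0.2842] yaw 10.89 F [ 0.2  0.4 -0. ] w 0.009842035853201182 g 0.0
shift [   4.9 -118.9   84.4] turn [-0.12  0.02 -0.11]
```

```bash

python3 -m jog '[[[2,-40,20,0,0,0,0.3],[4,-80,50,0,0,0,0.55],[5,-118,84,0,0,0,0.55],[5,-118,105,0,0,0,0.55],[5,-118,125,0,0,0,0.55]]]'; python3 - <<'E'
from fit import *
s=snap('wrist'); P=cloud(s)
m=(P[...,2]>.113)&(P[...,2]<.128)&(np.hypot(P[...,0]-.475,P[...,1]-.084)<.02); q=P[m]; print(len(q),np.median(q,0),q.min(0),q.max(0))
cv2.imwrite('pics/o6.png',warp(s,(.475,.083),np.radians(11),.121,.06,.0003))
E
python3 go.py .475 .083 .102 11
```

```text
clock: 13.25
eef_pos: [0.4712, 0.0826, 0.1579]
tcp_rot: [0.637, 0.771, -0.002, -0.002]
contact_force: [-0.2, -0.0, -1.4]
gripper_width: 0.0383
grasp_force: 0.0
125 [0.47191808 0.08719977 0.1206122 ] [0.46648678 0.08266652 0.11315772] [0.48032946 0.0888185  0.12769697]
t 13.3 pos [0.4723 0.083  0.1558] yaw 10.94 F [-1.   0.6 -3. ] w 0.04280561283917124 g 0.0
shift [-0.4  3.  53.8] turn [-0.4   0.04 -0.06]
```

View pics/o6.png

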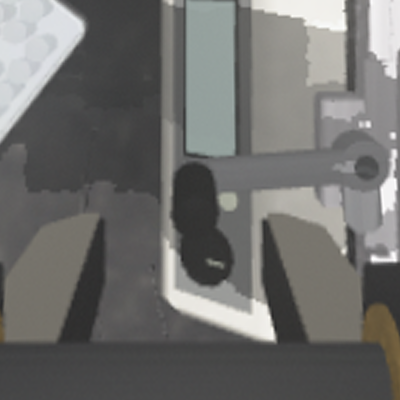

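The view shows the knob as the dark pill at (195,175–240), between the finger tips at (85,240) and (285,240). The white-marked circle at (208,260) is the panel dial. The knob lies at about (0.4735,0.082), so I'll straddle it and grip lightly.

```bash

python3 -m jog '[[[-1,1,12,0,0,0,0.55],[-1,1,25,0,0,0,0.55],[-1,1,38,0,0,0,0.55],[-1,1,52,0,0,0,0.55],[-1,1,52,0,0,0,0.55]]]'; python3 -m jog '[[[0,0,0,0,0,0,0.3],[0,0,0,0,0,0,0.05],[0,0,0,0,0,0,0.05],[0,0,0,0,0,0,0.05],[0,0,0,0,0,0,0.05]]]' 12
python3 go.py .4735 .082 .102 11
```

```text
clock: 13.72
eef_pos: [0.4775, 0.0826, 0.1068]
tcp_rot: [0.637, 0.771, -0.001, -0.001]
contact_force: [-1.6, -0.6, 0.2]
gripper_width: 0.0511
grasp_force: 0.0
clock: 14.13
eef_pos: [0.478, 0.0827, 0.1089]
tcp_rot: [0.637, 0.771, 0.0, 0.0]
contact_force: [-0.4, -0.4, -1.0]
gripper_width: 0.0224
grasp_force: 0.0
t 14.1333 pos [0.478  0.0827 0.1089] yaw 10.92 F [-0.4 -0.4 -1. ] w 0.022408681836702554 g 0.0
shift [ 0.1 -4.5  6.9] turn [ 0.06 -0.01 -0.08]
```

```bash

python3 -m jog '[[[0,-4.5,0,0,0,0,0.3],[0,-4.5,3,0,0,0,0.3],[0,-4.5,6,0,0,0,0.05],[0,-4.5,6,0,0,0,0.05],[0,-4.5,6,0,0,0,0.05]]]' 12;python3 -m jog '[[[0,0,0,0,0,0,0.05],[0,0,0,0,0,0,0.05],[0,0,0,0,0,0,0.05],[0,0,0,0,0,0,0.05],[0,0,0,0,0,0,0.05]]]' 12
python3 go.py .4735 .082 .102 11
```

```text
clock: 14.55
eef_pos: [0.4747, 0.0819, 0.1022]
tcp_rot: [0.637, 0.771, 0.001, 0.001]
contact_force: [-0.5, 0.4, -3.3]
gripper_width: 0.0139
grasp_force: 12.0
clock: 14.97
eef_pos: [0.4746, 0.0819, 0.1023]
tcp_rot: [0.637, 0.771, 0.001, 0.001]
contact_force: [5.8, 0.8, -8.0]
gripper_width: 0.0141
grasp_force: 12.0
t 14.9667 pos [0.4746 0.0819 0.1023] yaw 10.91 F [ 5.8  0.8 -8. ] w 0.014136855700008538 g 11.996449828147888
shift [ 0.3 -1.1  0.3] turn [ 0.12  0.03 -0.09]
```

```bash

python3 -m jog '[[[-6,0.5,0,0,0,0,0.05],[-11.7,1.6,0,0,0,0,0.05],[-17,3.5,0,0,0,0,0.05],[-22.4,5.8,0,0,0,0,0.05],[-32,12,0,0,0,0,0.05]]]';python3 -m jog '[[[-4,4,0,0,0,0,0.05],[-8.3,8,0,0,0,0,0.05],[-12,12.5,0,0,0,0,0.05],[-14.8,17.4,0,0,0,0,0.05],[-14.8,17.4,0,0,0,0,0.05]]]'; python3 go.py .5409 .0395 .102 11
```

```text
clock: 15.38
eef_pos: [0.49, 0.0539, 0.1023]
tcp_rot: [0.636, 0.772, -0.0, -0.001]
contact_force: [-1.9, 3.7, 1.6]
gripper_width: 0.0138
grasp_force: 12.0
clock: 15.8
eef_pos: [0.5104, 0.0388, 0.1022]
tcp_rot: [0.638, 0.77, -0.001, 0.0]
contact_force: [-3.4, -7.5, 3.3]
gripper_width: 0.014
grasp_force: 12.0
t 15.8 pos [0.5104 0.0388 0.1022] yaw 10.77 F [-3.4 -7.5  3.3] w 0.014021662713050796 g 11.999440491199493
shift [-5.  30.1  0.2] turn [-0.12  0.1  -0.23]
```

```bash

python3 -m jog '[[[-2,6,0,0,0,0,0.05],[-3.5,12,0,0,0,0,0.05],[-4.5,18,0,0,0,0,0.05],[-5,24,0,0,0,0,0.05],[-5,29.5,0,0,0,0,0.05]]]';python3 -m jog '[[[0,1,0,0,0,0,0.05],[0,2,0,0,0,0,0.05],[0,2,0,0,0,0,0.05]]]'; python3 go.py .5409 .0395 .102 11
```

```text
clock: 16.22
eef_pos: [0.5407, 0.0393, 0.1022]
tcp_rot: [0.638, 0.77, -0.001, 0.001]
contact_force: [-2.0, -5.4, 1.1]
gripper_width: 0.0137
grasp_force: 12.0
clock: 16.47
eef_pos: [0.5419, 0.0397, 0.1022]
tcp_rot: [0.638, 0.77, -0.002, 0.0]
contact_force: [-4.7, -7.1, 2.9]
gripper_width: 0.0134
grasp_force: 12.0
t 16.4667 pos [0.5419 0.0397 0.1022] yaw 10.77 F [-4.7 -7.1  2.9] w 0.013373145531419014 g 12.000182121992111
shift [-0.1 -1.   0.2] turn [-0.13  0.11 -0.23]
```

```bash

python3 -m jog '[[[0,-1,0,0,0,0,0.28],[0,-1,0,0,0,0,0.28],[0,-1,0,0,0,0,0.28],[0,-1,0,0,0,0,0.28]]]';python3 -m jog '[[[0,-1,-15,0,0,0,0.28],[0,-1,-40,0,0,0,0.28],[-5,-1,-80,0,0,0,0.28],[-15,-1,-120,0,0,0,0.28],[-25,-1,-160,0,0,0,0.28]]]'; python3 -m jog '[[[0,0,0,0,0,0,0.28],[0,0,0,0,0,0,0.28],[0,0,0,0,0,0,0.28]]]'
python3 - <<'E'
from fit import *
s=snap('wrist'); P=cloud(s)
for lo,hi in [(.11,.122),(.135,.16)]: print(lo,rect(P,lo,hi,(.5907,.1082),.058))
cv2.imwrite('pics/o7.png',warp(s,(.55,.1),np.radians(11),.1,.12,.0005))
print(robot.get_obs()['contact_force'],robot.get_obs()['eef_pos'])
E
```

```text
clock: 16.8
eef_pos: [0.5423, 0.0425, 0.1024]
tcp_rot: [0.637, 0.771, 0.0, 0.0]
contact_force: [0.4, -0.3, 0.2]
gripper_width: 0.0264
grasp_force: 0.0
clock: 17.22
eef_pos: [0.5454, 0.0174, 0.264]
tcp_rot: [0.636, 0.771, -0.0, -0.0]
contact_force: [0.7, -0.1, -0.1]
gripper_width: 0.0261
grasp_force: 0.0
clock: 17.47
eef_pos: [0.5453, 0.018, 0.2622]
tcp_rot: [0.636, 0.771, 0.0, -0.0]
contact_force: [0.6, 0.5, 0.0]
gripper_width: 0.0261
grasp_force: 0.0
0.11 (np.int64(3401), array([591., 108.]), array([65., 97.]), 11.19, np.float64(0.1153), array([586.5, 108.3]))
0.135 (np.int64(1086), array([591. , 107.4]), array([11.3, 90.3]), 11.02, np.float64(0.1486), array([589.9, 108.1]))
[-0.29623331  0.06844458 -0.73678699] [0.544941   0.01809474 0.26141188]
```

View pics/o7.png

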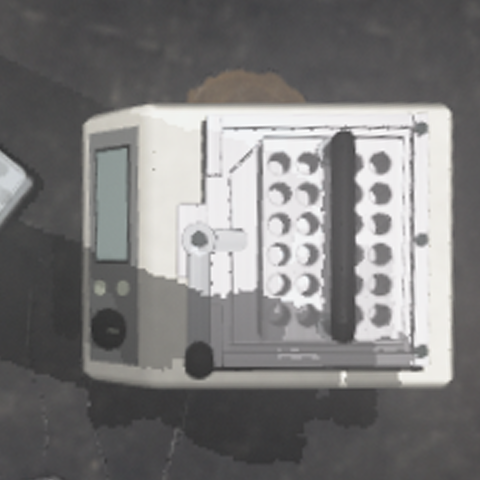

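The lever arm now runs straight along -y, with its pivot at (200,238) and knob at (198,358). Its tongue at (235,240) is over the foot, and the block is flat at home height. Handing in.

```bash
python3 -c "
from plant import ticket;print(ticket.finish_job())"
```

```text
the job is handed in; nothing more can be done
None
```

The 24-well block is fully home in the tray's seat with its cut corner matched, the lock lever is swung shut over its foot, the other block was not touched, and the job is handed in at about 17.5 s; the hand-in gave no verdict.

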